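Lock the bench bar clamp with its square key

TASK

Lock the bench clamp: take the steel key from its wooden stand, put its square end into the round boss of the clamp and turn it anticlockwise with light pressure until it drops fully home, its collar flat on the boss. Then turn it clockwise gently to the stop, and let go, leaving the key seated and upright in the clamp. Never force the key in or against the stop, and leave the other things on the bench alone.

Things in the scene. Friction and masses are not known exactly. Their poses are not given: they have to be found in the camera images.
- key_grip (a point): Centre of the paddle handle of the loose steel key (0.22 kg), which stands upright, z up. Paddle 70 long (x), 14 thick (y), 28 tall: grip it across its thickness. Below it a round shaft (14 wide), a collar (44 wide, 5 thick, underside 48 below this point), then the square end (16 x 16, 26 long, flats along the key's x and y, last 4 tapered), its tip 74 below this point.
- key_collar (a point): Centre of the underside of the key's collar, 48 below key_grip and 26 above the tip; it lies flat on the boss when the key is home. Axes as key_grip.
- key: The key as a whole; its origin is the centre of the square tip, 74 below key_grip. Axes as key_grip.
- clamp_rim (a point): Centre of the mouth of the clamp's round boss (68 wide), at rim height, 75 above the bench; z up. A lead-in cone, 38 wide, narrows to a round bore of 24.6 in which the square end turns freely. With the tip on the spindle's face, 12 below the rim, the collar stands 10 to 14 above the rim; once the square enters, the key drops until the collar is on the rim (key_grip 48 above the rim).
- spindle_face (a point): Centre of the spindle's flat face inside the boss, 12 below the rim, with a square socket (18 wide); axes as the clamp, not the socket. Socket angle not measured: its flats start 0.55 to 1.12 rad anticlockwise (from above) of the clamp's axes. Friction 0.16 N m: a tip pressed under 8 N does not drag it. Start the key 0.4 rad anticlockwise of those axes, turn on to at most 1.3.
- clamp: Fixed bench clamp, base 165 x 100 x 14; origin on the bench under the boss centre; x runs from boss to the steel bar (24 thick, 160 long, along y at x = 67). Nothing is higher than the rim. Play of the key in the socket 0.12 rad either way; turned clockwise against the stop, its flats are parallel to x and y, so the paddle is along or across the clamp; all four ways of putting the square in are good.
- stand: Fixed wooden block, 85 x 85 x 45 tall, with a round hole (27 wide, 32 deep) in the middle of its top, in which the key's square end stands with the collar on the block. Origin at the centre of its underside.
- wrench: Loose open wrench lying on the bench between the stand and the clamp, 170 long. Leave alone.
- jar: Loose amber glass jar, 68 diameter, 85 tall, at the far side of the bench. Origin under its centre. Leave alone.
- can: Loose plain metal can, 74 diameter, 110 tall, at the far side of the bench. Origin under its centre. Leave alone.
- bin: Loose open blue plastic bin, 110 x 140 x 60 tall, at the far side of the bench. Origin under its centre. Leave alone.
Things that resemble listed ones, but are neither listed nor needed, are in the scene too. Of the things shaped like the key, the bare steel one is meant.

How it is judged:
By the outcome, as a careful person would: the job done as asked, in the order asked, and still so for the second after the job is handed in, with the robot touching nothing.
It also fails if it takes over 72 s, if anything falls off the work surface, if the arm or the gripper's body presses on something with over 40 N, if the wrist force passes 120 N, or if a joint passes its speed limit or range.

ROBOT

A 6-joint arm with a two-finger parallel gripper is mounted at the origin on the work surface. World frame = base frame: x ahead of the robot, y to its left, z up, the work surface at z = 0. Lengths are in mm, angles in rad, forces in N, time in s.
With the tool pointing down it reaches from about 250 to 725 mm from the base axis. Payload 4 kg.
Tool frame: the origin (TCP) lies on the mounting face of the last link; the fingertips stand 173 mm ahead of it and the grasp point (between the pads) lies 155 mm ahead of it; z points along the fingers, x is the direction in which the jaws open and shut, and the axes are right-handed (so a half turn about z gives the same grasp; the last joint's range is limited). The gripper opens to 85 mm and grips with 20 to 120 N. Pads are 22 mm wide; open, the fingers measure 114 mm over their backs; the gripper's body (76 mm by 85 mm) begins 54 mm behind the grasp point. The pads swing forward as they close: fully open they stand 13 mm farther back than shut.
Start: joints at [-1.224, 0.241, 0.005, 1.335, 0, 1.571], TCP at [169.943, -470.233, 404.706] pointing down, gripper open.
Joint ranges: [-2.72, 2.72], [-1.05, 1.87], [-1.09, 1.28], [-1.99, 2.15], [-1.42, 1.44], [-3.14, 3.14]. Speed limits (rad/s): [2.79, 2.79, 3.14, 3.14, 3.14, 3.14].

INTERFACE

Orientations are given as a unit quaternion [w, x, y, z].
In Python, from plant import r gives the robot as it stands. The module is installed in compiled form; this text tells all that it offers.
- The arm moves only by the tool step_arm, never from a script. Its argument "commands" is a list of rows, each a list of 3 entries, a list of its own where there are three numbers: the shift along the tool's x, y, z normalised to -1 to 1, where 1 is 0.05 m, then the turn, a rotation vector about the tool's x, y, z normalised to -1 to 1, where 1 is 0.1 rad, then the opening, from 0 (shut) to 1 (fully open). In form: [[[tx, ty, tz], [wx, wy, wz], grip], ...]. A call has exactly 10 rows; each row shifts and turns the commanded pose from where the row before left it, along the tool's axes as they then stand; what a row does not reach is not made up. A row lasts 1/10 s, in which the tool goes at most 50 mm and 8.59 degrees, less where a joint would pass 70% of its speed; a pose out of reach is approached as far as the arm can. A call with a number of a shift or a turn outside -1 to 1 is refused whole. A call with a gripper value outside its range is refused whole. The fingers move at their own pace and stop on an object; "newtons" is the grip in N (left out, the last holds). Time passes only in rows, so rows that do not move let the fingers close, or fill a call up. It gives the time, the measured TCP pose, the force and the opening at its end, in the units of the state.
- r.state(): the state, without advancing time (a new reading comes with each control period).
- r.capture(name): name is "scene" or "side" or "wrist"; returns the picture (384x512x3 uint8, red, green, blue); there is no depth.
- r.camera_model(name): a dict with "fx", "fy", "cx", "cy" (pixels), "k1" (the pictures are not rectified: a ray, as slopes to the right and down, at radius r is drawn at 1 + k1 r^2 times it, then the intrinsics apply), "R" (3x3) and "t" (3): a world point X has camera coordinates R X + t; the wrist camera has in their place "mount" (4x4, takes a point from camera to tool coordinates, whose origin is the TCP and whose axes are the tool frame's). Camera axes: x right, y down, z forward; pixel columns grow to the right and rows downward; lengths in mm; the calibration is good to about 2 mm. A picture is of the moment at which its call begins: read the wrist's pose just before it. camera_model takes no time and is no camera call.
- r.close_job(): hands the job in, once; it reports no verdict.
The state is a dict: "clock": time; "joints": joint angles; "joint_vel": joint speeds; "joint_torque": joint torques, N m; "position": TCP position; "tcp_rot": TCP orientation; "wrist_force": force on the tool from outside, world axes, zero at the start; "torque": the same for the moment, N m; "width": opening from 0.0 (shut) to 1.0 (fully open).
Only numpy, scipy, OpenCV 4.12 (cv2) and the standard library are available. Lean on these libraries where they do the work, as an engineer would, in place of code of your own. Each camera call takes 0.05 s, during which the arm holds its last target. There are 200 camera calls.

## Working session

There is one attempt and no reset: what is moved stays moved. The work goes in short steps, Python scripts to look and compute and a tool call to move; the robot and the scene stay as the last step left them, time stands still between calls to the robot, and variables do not carry over. Pictures are saved under pics/ and viewed, about 8 in all and at most 12, crops included, and the job is handed in when it is done.

Besides the shell and the picture viewer there is one more tool, called after "Emit:" as name(argument=value, ...), one argument or row to a line, values as JSON. step_arm: Moves the arm, as the interface text tells. Scaled input: -1 to 1 covers 0.05 m each way for a shift and 0.1 rad each way for a turn. Its arguments: {"type":"object","properties":{"commands":{"type":"array","items":{"type":"array"}},"newtons":{"type":"number"}},"required":["commands"]}

```bash
mkdir -p pics; cat > h.py <<'E'
import numpy as np, cv2
from plant import r
from scipy.spatial.transform import Rotation as Rn
def snap(n,f):
    im=r.capture(n); cv2.imwrite('pics/'+f,im[:,:,::-1]); return im
def cam(n,st=None):
    m=r.camera_model(n)
    if 'mount' in m:
        M=np.array(m['mount']); q=st['tcp_rot']; Rt=Rn.from_quat([q[1],q[2],q[3],q[0]]).as_matrix()
        Rc=Rt@M[:3,:3]; c=Rt@M[:3,3]+np.array(st['position'])
    else:
        Rc=np.array(m['R']).T; c=-Rc@np.array(m['t'])
    return m,Rc,c
def ray(n,u,v,st=None):
    m,Rc,c=cam(n,st)
    d=np.array([(u-m['cx'])/m['fx'],(v-m['cy'])/m['fy']]); s=d.copy()
    for _ in range(20): s=d/(1+m['k1']*(s@s))
    w=Rc@np.array([s[0],s[1],1.]); return c,w/np.linalg.norm(w)
def plane(n,u,v,z,st=None):
    c,d=ray(n,u,v,st); return c+d*(z-c[2])/d[2]
def proj(n,X,st=None):
    m,Rc,c=cam(n,st); p=Rc.T@(np.array(X)-c); s=p[:2]/p[2]; s=s*(1+m['k1']*(s@s))
    return s*[m['fx'],m['fy']]+[m['cx'],m['cy']]
def two(a,b):
    (c1,d1),(c2,d2)=a,b
    t=np.linalg.lstsq(np.c_[d1,-d2],c2-c1,rcond=None)[0]
    p,q=c1+d1*t[0],c2+d2*t[1]; return (p+q)/2,np.linalg.norm(p-q)
E
python3 - <<'E'
from h import *
a=snap('scene','a.png');b=snap('side','b.png')
cv2.imwrite('pics/ab.png',cv2.resize(np.vstack([a,b])[:,:,::-1],None,fx=.78,fy=.78))
s=r.state();print(s)
for n in('scene','side'):print(n,cam(n)[2],r.camera_model(n)['fx'])
print(r.camera_model('wrist'))
E
```

```text
{'clock': 0.1, 'joints': array([-1.22401499e+00,  2.41346474e-01,  3.88655434e-03,  1.33519404e+00,
        3.57601635e-07,  1.57077188e+00]), 'joint_vel': array([-1.80107498e-03, -1.49047090e-03,  3.88487371e-03, -6.08140828e-05,
       -9.87812576e-04, -2.01861502e-04]), 'joint_torque': array([ 5.74246478e-04, -3.73138297e+01,  2.53010005e+01,  1.08506312e-02,
        8.15794749e-06,  1.99543656e-06]), 'position': array([ 169.858877  , -470.02150724,  403.90779463]), 'tcp_rot': array([-5.33771850e-04,  8.18503007e-01, -5.74501493e-01, -7.60123975e-04]), 'wrist_force': array([ 0.20277586, -0.1291898 ,  0.44401438]), 'torque': array([-0.04445706, -0.00548948, -0.02537717]), 'width': 1.0006234275454267}
scene [1162.21497129  349.662241   1030.84797241] 468.26457834124193
side [550.96204568 460.17251636 619.63427904] 350.5441163733532
{'fx': 280.5656660076733, 'fy': 280.5656660076733, 'cx': 251.81989723867804, 'cy': 194.372806314765, 'k1': -0.02068471563508538, 'mount': array([[ 9.99999977e-01,  5.41330166e-06,  2.12503689e-04,
         1.68941643e-01],
       [-6.08479037e-05,  9.65135077e-01,  2.61752326e-01,
        -6.59102424e+01],
       [-2.03677820e-04, -2.61752333e-01,  9.65135055e-01,
         3.16381407e+01],
       [ 0.00000000e+00,  0.00000000e+00,  0.00000000e+00,
         1.00000000e+00]])}
```

View pics/a.png

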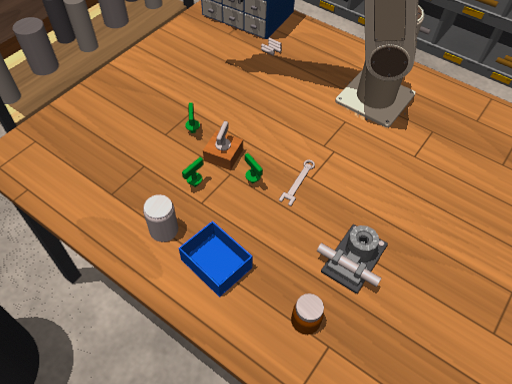

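View pics/b.png

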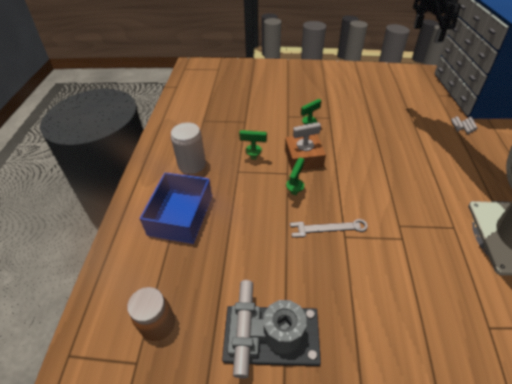

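Candidates in the scene view: green keys at (192,118), (193,173) and (254,170), and the bare steel key in the wooden stand at (223,135), side view (307,130). The steel one is meant. The clamp boss is at scene (366,237), side (286,320).

```bash
python3 - <<'E'
from h import *
a=cv2.imread('pics/a.png');b=cv2.imread('pics/b.png')
print('key',two(ray('scene',223,133),ray('side',307,130)))
print('rim',two(ray('scene',366,237),ray('side',286,319)),plane('scene',366,237,75),plane('side',286,319,75))
# greens & others
for n,u,v in(('side',253,136),('side',311,108),('side',299,168)):print('green side',plane(n,u,v,60))
for u,v in((192,110),(193,168),(252,162)):print('green scene',plane('scene',u,v,60))
A=cv2.resize(a[105:185,165:285],None,fx=4.5,fy=4.5,interpolation=2)
B=cv2.resize(b[270:380,215:335],None,fx=2.2,fy=2.2,interpolation=2)
C=cv2.resize(b[100:180,260:350],None,fx=2.9,fy=2.9,interpolation=2)
o=np.zeros((600,800,3),np.uint8)
for im,y,x in((A,0,0),(B,0,540),(C,362,0)):
    h=min(im.shape[0],600-y);w=min(im.shape[1],800-x);o[y:y+h,x:x+w]=im[:h,:w]
cv2.imwrite('pics/c.png',o)
E
```

```text
key (array([ 483.22112729, -231.38825068,   95.44077743]), np.float64(3.722455061454207))
rim (array([528.4230247 , 236.93708927,  79.6864177 ]), np.float64(5.233321114775387)) [527.01284894 238.69274686  75.        ] [527.11065921 232.38674044  75.        ]
green side [ 615.93945059 -248.39796844   60.        ]
green side [ 462.71020239 -383.02309175   60.        ]
green side [ 500.57225881 -135.46691173   60.        ]
green scene [ 443.0148316  -381.34517383   60.        ]
green scene [ 607.89452173 -235.37578794   60.        ]
green scene [ 495.29632187 -122.8992675    60.        ]
```

View pics/c.png

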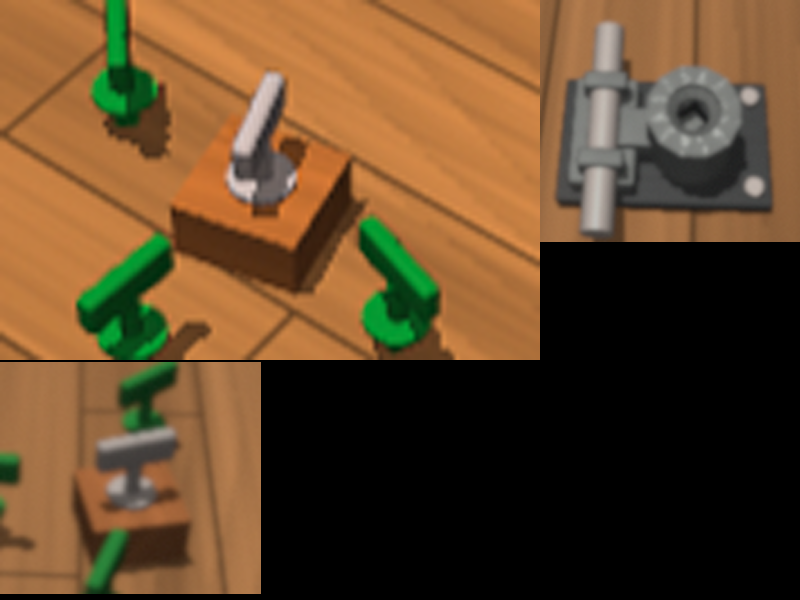

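The crop confirms the bare steel key standing in the wooden block, with the decoys green. I'll move above it now.

```bash
cat >> h.py <<'E'
def yaw(q):
    x=Rn.from_quat([q[1],q[2],q[3],q[0]]).apply([1,0,0]); return np.arctan2(x[1],x[0])
def pose(s=None):
    s=s or r.state(); return np.array(s['position']),yaw(s['tcp_rot'])
def plan(P,az,n,P0=None,a0=None):
    "rows to TCP P, tool-x azimuth az, tool pointing down, n rows; also levels the tool in the first rows"
    s=r.state(); p,a=pose(s)
    if P0 is not None:p,a=np.array(P0),a0
    da=(az-a); print('dyaw',da,'dpos',np.array(P)-p)
    for k in range(n):
        d=(np.array(P)-p)/n; x=np.array([np.cos(a),np.sin(a),0]); y=np.array([np.sin(a),-np.cos(a),0])
        print([round(float(v)/50,3) for v in(d@x,d@y,-d[2])],[0,0,round(-da/n/.1,3)]); a+=da/n
E
python3 - <<'E'
from h import *
l=plane('side',294.5,128.6,105);q=plane('side',321,124.5,105);print(l,q)
l2=plane('scene',165+275/4.5,105+78/4.5,107);q2=plane('scene',165+240/4.5,105+150/4.5,107);print(l2,q2)
az=np.arctan2(*(l-q)[1::-1]);print(az,np.arctan2(*(q2-l2)[1::-1]))
az=az-np.pi/2
print(az,pose())
plan([483,-231,360],az,9)
E
```

```text
[ 513.15428689 -225.12634461  105.        ] [ 448.34218499 -245.33651418  105.        ]
[ 457.18481039 -240.74791858  107.        ] [ 516.29942712 -220.28616604  107.        ]
0.3022717146125675 0.33322920373055503
-1.268524612182329 (array([ 169.858877  , -470.02150724,  403.90779463]), np.float64(-1.223990546700611))
dyaw -0.04453406548171812 dpos [313.141123   239.02150724 -43.90779463]
[-0.263, -0.835, 0.098] [0, 0, np.float64(0.049)]
[-0.267, -0.834, 0.098] [0, 0, np.float64(0.049)]
[-0.271, -0.832, 0.098] [0, 0, np.float64(0.049)]
[-0.275, -0.831, 0.098] [0, 0, np.float64(0.049)]
[-0.279, -0.83, 0.098] [0, 0, np.float64(0.049)]
[-0.284, -0.828, 0.098] [0, 0, np.float64(0.049)]
[-0.288, -0.827, 0.098] [0, 0, np.float64(0.049)]
[-0.292, -0.825, 0.098] [0, 0, np.float64(0.049)]
[-0.296, -0.824, 0.098] [0, 0, np.float64(0.049)]
```

Emit:
step_arm(
  commands=[
    [[-0.265,-0.835,0.1],[0,0,0.05],1],
    [[-0.267,-0.834,0.1],[0,0,0.05],1],
    [[-0.27,-0.832,0.1],[0,0,0.05],1],
    [[-0.275,-0.83,0.1],[0,0,0.05],1],
    [[-0.28,-0.83,0.1],[0,0,0.05],1],
    [[-0.285,-0.828,0.1],[0,0,0.05],1],
    [[-0.29,-0.827,0.1],[0,0,0.05],1],
    [[-0.29,-0.825,0.1],[0,0,0.05],1],
    [[-0.295,-0.825,0.1],[0,0,0.05],1],
    [[0,0,0],[0,0,0],1],
  ],
)

```text
clock: 1.1
position: [486.2, -227.9, 358.2]
tcp_rot: [-0.001, 0.807, -0.59, -0.001]
wrist_force: [-0.2, -0.1, 0.8]
width: 0.999
```

```bash
python3 - <<'E'
from h import *
s=r.state();im=snap('wrist','d.png')
print(pose(s),s['tcp_rot'],s['joints'],s['wrist_force'],proj('wrist',[483,-231,107],s))
np.save('d.npy',s,allow_pickle=True)
E
```

```text
(array([ 486.22021805, -227.92806004,  358.17934386]), np.float64(-1.2623478377745723)) [-6.60706437e-04  8.07334916e-01 -5.90092767e-01 -6.50596280e-04] [-4.38731883e-01  3.37763209e-01  1.52996119e-02  1.24935717e+00
  1.54588125e-03  2.39441176e+00] [-0.24857289 -0.10301859  0.76362508] [254.47594689 206.67247874]
```

View pics/d.png

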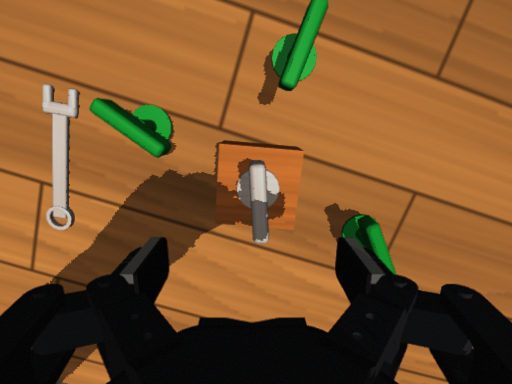

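The wrist view shows the steel paddle running from about (258,163) to (262,240) over the wooden stand. I'll refine its centreline numerically.

```bash
python3 - <<'E'
from h import *
s=np.load('d.npy',allow_pickle=True).item()
im=cv2.imread('pics/d.png');hsv=cv2.cvtColor(im,cv2.COLOR_BGR2HSV)
m=((hsv[...,1]<70)).astype(np.uint8);m[:150]=0;m[250:]=0;m[:,:215]=0;m[:,300:]=0
for v in range(152,250,4):
    x=np.flatnonzero(m[v]);print(v,(x.min(),x.max(),len(x)) if len(x) else '', im[v,258].tolist() if v<190 else im[v,261].tolist())
for c in[(-35,-7),(-35,7),(35,7),(35,-7)]:
  for z in(107,79):
    a=.32;X=[483+c[0]*np.cos(a)-c[1]*np.sin(a),-231+c[0]*np.sin(a)+c[1]*np.cos(a),z];print(c,z,proj('wrist',X,s).round(1))
w=cv2.inRange(hsv,(5,150,60),(14,255,255))
# stand top corners
print([plane('wrist',u,v,45,s).round(1)[:2] for u,v in((219,142),(302,150),(297,230),(216,222))])
cv2.imwrite('pics/d2.png',cv2.resize(im[130:255,200:320],None,fx=4.7,fy=4.7,interpolation=2))
E
```

```text
152  [43, 104, 189]
156  [41, 105, 189]
160  [45, 56, 77]
164 (np.int64(250), np.int64(263), 14) [103, 111, 118]
168 (np.int64(249), np.int64(264), 16) [183, 195, 205]
172 (np.int64(245), np.int64(270), 26) [189, 201, 206]
176 (np.int64(241), np.int64(274), 34) [188, 199, 208]
180 (np.int64(239), np.int64(277), 39) [186, 197, 207]
184 (np.int64(237), np.int64(277), 41) [184, 195, 207]
188 (np.int64(237), np.int64(278), 42) [181, 193, 206]
192 (np.int64(237), np.int64(278), 42) [188, 200, 207]
196 (np.int64(239), np.int64(277), 39) [187, 198, 206]
200 (np.int64(241), np.int64(274), 34) [175, 186, 197]
204 (np.int64(245), np.int64(270), 26) [82, 88, 95]
208 (np.int64(251), np.int64(266), 16) [80, 86, 93]
212 (np.int64(252), np.int64(266), 15) [81, 87, 94]
216 (np.int64(252), np.int64(267), 16) [81, 87, 94]
220 (np.int64(252), np.int64(267), 16) [80, 86, 93]
224 (np.int64(253), np.int64(267), 15) [81, 87, 94]
228 (np.int64(253), np.int64(267), 15) [80, 87, 94]
232 (np.int64(253), np.int64(267), 15) [81, 87, 94]
236 (np.int64(254), np.int64(268), 15) [80, 87, 94]
240 (np.int64(254), np.int64(267), 14) [105, 113, 121]
244  [56, 111, 172]
248  [35, 78, 125]
(-35, -7) 107 [263.  245.7]
(-35, -7) 79 [262.  232.8]
(-35, 7) 107 [246.6 245.8]
(-35, 7) 79 [247.2 232.9]
(35, 7) 107 [245.2 164.4]
(35, 7) 79 [246.  159.4]
(35, -7) 107 [263.  164.2]
(35, -7) 79 [261.8 159.2]
[array([ 517.6, -183.4]), array([ 535.2, -264.5]), array([ 453.2, -289.2]), array([ 435.5, -203.6])]
```

View pics/d2.png

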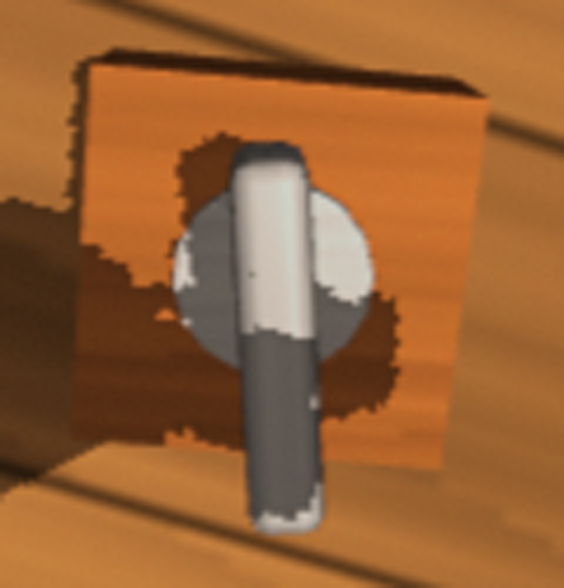

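```bash
python3 - <<'E'
from h import *
s=np.load('d.npy',allow_pickle=True).item()
a=plane('wrist',256.9,164.5,106,s);b=plane('wrist',260.9,242,106,s)
print(a,b,(a+b)/2,np.linalg.norm(a-b));d=a-b;al=np.arctan2(d[1],d[0]);print('az key',al)
c=plane('wrist',257.5,190.3,50,s);print('collar',c)
p=(a+b)/2
plan([p[0],p[1],93+155],al-np.pi/2,8)
E
```

```text
[ 516.61241746 -222.22081322  106.        ] [ 454.23944254 -246.01710189  106.        ] [ 485.42593    -234.11895755  106.        ] 66.7581557165902
az key 0.36447106515558814
collar [ 483.40562805 -234.54628672   50.        ]
dyaw 0.05791563264239663 dpos [   0.86245149   -4.85884773 -110.45113572]
[0.012, 0.002, 0.276] [0, 0, np.float64(-0.072)]
[0.012, 0.002, 0.276] [0, 0, np.float64(-0.072)]
[0.012, 0.002, 0.276] [0, 0, np.float64(-0.072)]
[0.012, 0.002, 0.276] [0, 0, np.float64(-0.072)]
[0.012, 0.002, 0.276] [0, 0, np.float64(-0.072)]
[0.012, 0.002, 0.276] [0, 0, np.float64(-0.072)]
[0.012, 0.002, 0.276] [0, 0, np.float64(-0.072)]
[0.012, 0.002, 0.276] [0, 0, np.float64(-0.072)]
```

Emit:
step_arm(
  commands=[
    [[0.012,0.002,0.276],[0,0,-0.072],1],
    [[0.012,0.002,0.276],[0,0,-0.072],1],
    [[0.012,0.002,0.276],[0,0,-0.072],1],
    [[0.012,0.002,0.276],[0,0,-0.072],1],
    [[0.012,0.002,0.276],[0,0,-0.072],1],
    [[0.012,0.002,0.276],[0,0,-0.072],1],
    [[0.012,0.002,0.276],[0,0,-0.072],1],
    [[0.012,0.002,0.276],[0,0,-0.072],1],
    [[0,0,0],[0,0,0],1],
    [[0,0,0],[0,0,0],0.6],
  ],
  newtons=40,
)

```text
clock: 2.15
position: [483.1, -236.7, 249.4]
tcp_rot: [0.0, 0.822, -0.57, -0.0]
wrist_force: [0.7, 0.2, -0.2]
width: 0.858
```

```bash
python3 - <<'E'
from h import *
s=r.state();print(pose(s),s['width'],s['wrist_force'])
E
```

```text
(array([ 483.14132785, -236.67054321,  249.38486762]), np.float64(-1.2129414907030696)) 0.8579335400304156 [ 0.69696744  0.16665986 -0.17649826]
```

Emit:
step_arm(
  commands=[
    [[-0.03,-0.05,0.02],[0,0,0],0.6],
    [[0,0,0],[0,0,0],0.4],
    [[0,0,0],[0,0,0],0],
    [[0,0,0],[0,0,0],0],
    [[0,0,0],[0,0,0],0],
    [[0,0,0],[0,0,0],0],
    [[0,0,0],[0,0,0],0],
    [[0,0,0],[0,0,0],0],
    [[0,0,0],[0,0,0],0],
    [[0,0,0],[0,0,0],0],
  ],
)

```text
clock: 3.15
position: [485.9, -233.6, 248.8]
tcp_rot: [-0.0, 0.822, -0.569, 0.0]
wrist_force: [0.1, 1.3, 6.0]
width: 0.155
```

```bash
python3 - <<'E'
from h import *
s=r.state();print(pose(s),s['width'],s['wrist_force'],s['torque'],s['tcp_rot'])
P,a=pose(s);np.save('grasp.npy',np.r_[P,a])
plan([P[0],P[1],P[2]+90],a,5)
E
```

```text
(array([ 485.89487491, -233.6487228 ,  248.81348174]), np.float64(-1.2112211942103905)) 0.15521231368285324 [0.10046524 1.28680772 5.95888609] [ 0.31779734  0.15338211 -0.01536848] [-2.37714997e-04  8.22154620e-01 -5.69264078e-01  3.66392666e-04]
dyaw 0.0 dpos [ 0.  0. 90.]
[0.0, 0.0, -0.36] [0, 0, np.float64(-0.0)]
[0.0, 0.0, -0.36] [0, 0, np.float64(-0.0)]
[0.0, 0.0, -0.36] [0, 0, np.float64(-0.0)]
[0.0, 0.0, -0.36] [0, 0, np.float64(-0.0)]
[0.0, 0.0, -0.36] [0, 0, np.float64(-0.0)]
```

```bash
python3 - <<'E'
from h import *
s=r.state();P,a=pose(s)
plan([558,161,339],a+1.6,16,[P[0],P[1],P[2]+90],a)
E
```

```text
dyaw 1.6 dpos [7.21051251e+01 3.94648723e+02 1.86518255e-01]
[-0.43, -0.258, -0.0] [0, 0, np.float64(-1.0)]
[-0.402, -0.3, -0.0] [0, 0, np.float64(-1.0)]
[-0.37, -0.338, -0.0] [0, 0, np.float64(-1.0)]
[-0.335, -0.374, -0.0] [0, 0, np.float64(-1.0)]
[-0.296, -0.405, -0.0] [0, 0, np.float64(-1.0)]
[-0.254, -0.433, -0.0] [0, 0, np.float64(-1.0)]
[-0.209, -0.456, -0.0] [0, 0, np.float64(-1.0)]
[-0.163, -0.474, -0.0] [0, 0, np.float64(-1.0)]
[-0.115, -0.488, -0.0] [0, 0, np.float64(-1.0)]
[-0.065, -0.497, -0.0] [0, 0, np.float64(-1.0)]
[-0.015, -0.501, -0.0] [0, 0, np.float64(-1.0)]
[0.035, -0.5, -0.0] [0, 0, np.float64(-1.0)]
[0.085, -0.494, -0.0] [0, 0, np.float64(-1.0)]
[0.134, -0.483, -0.0] [0, 0, np.float64(-1.0)]
[0.181, -0.468, -0.0] [0, 0, np.float64(-1.0)]
[0.227, -0.447, -0.0] [0, 0, np.float64(-1.0)]
```

Emit:
step_arm(
  commands=[
    [[0,0,-0.2],[0,0,0],0],
    [[0,0,-0.4],[0,0,0],0],
    [[0,0,-0.6],[0,0,0],0],
    [[0,0,-0.6],[0,0,0],0],
    [[-0.43,-0.258,0],[0,0,-1],0],
    [[-0.402,-0.3,0],[0,0,-1],0],
    [[-0.37,-0.338,0],[0,0,-1],0],
    [[-0.335,-0.374,0],[0,0,-1],0],
    [[-0.296,-0.405,0],[0,0,-1],0],
    [[-0.254,-0.433,0],[0,0,-1],0],
  ],
  newtons=50,
)

```text
clock: 4.15
position: [512.6, -84.8, 338.0]
tcp_rot: [0.0, 0.954, -0.299, -0.001]
wrist_force: [-0.3, 0.4, -1.4]
width: 0.157
```

Emit:
step_arm(
  commands=[
    [[-0.209,-0.456,0],[0,0,-1],0],
    [[-0.163,-0.474,0],[0,0,-1],0],
    [[-0.115,-0.488,0],[0,0,-1],0],
    [[-0.065,-0.497,0],[0,0,-1],0],
    [[-0.015,-0.501,0],[0,0,-1],0],
    [[0.035,-0.5,0],[0,0,-1],0],
    [[0.085,-0.494,0],[0,0,-1],0],
    [[0.134,-0.483,0],[0,0,-1],0],
    [[0.181,-0.468,0],[0,0,-1],0],
    [[0.227,-0.447,0],[0,0,-1],0],
  ],
)

```text
clock: 5.15
position: [557.8, 161.7, 337.8]
tcp_rot: [0.0, 0.981, 0.195, -0.001]
wrist_force: [0.5, 0.2, -2.3]
width: 0.157
```

Emit:
step_arm(
  commands=[
    [[0,0,0],[0,0,0],0],
    [[0,0,0],[0,0,0],0],
    [[0,0,0],[0,0,0],0],
    [[0,0,0],[0,0,0],0],
    [[0,0,0],[0,0,0],0],
    [[0,0,0],[0,0,0],0],
    [[0,0,0],[0,0,0],0],
    [[0,0,0],[0,0,0],0],
    [[0,0,0],[0,0,0],0],
    [[0,0,0],[0,0,0],0],
  ],
)

```text
clock: 6.15
position: [558.0, 160.9, 338.3]
tcp_rot: [-0.0, 0.981, 0.193, 0.0]
wrist_force: [0.3, 0.3, -1.9]
width: 0.155
```

```bash
python3 - <<'E'
from h import *
s=r.state();im=snap('wrist','e.png');b=snap('side','f.png')
np.save('e.npy',s,allow_pickle=True)
print(pose(s),s['width'],s['wrist_force'],s['torque'],s['tcp_rot'],s['joints'])
cv2.imwrite('pics/ef.png',cv2.resize(np.hstack([im,b[:, 130:420]])[:,:,::-1],None,fx=.99,fy=.99))
E
```

```text
(array([557.96547911, 160.93837528, 338.33011033]), np.float64(0.3886419771940341)) 0.155350861881181 [ 0.30258917  0.29370196 -1.90170612] [ 0.04258112 -0.03373804 -0.03311541] [-1.79578222e-05  9.81179012e-01  1.93100348e-01  4.13411477e-05] [2.80809460e-01 4.34237117e-01 1.06582240e-01 1.24305597e+00
 2.86392457e-05 1.46296381e+00]
```

View pics/ef.png

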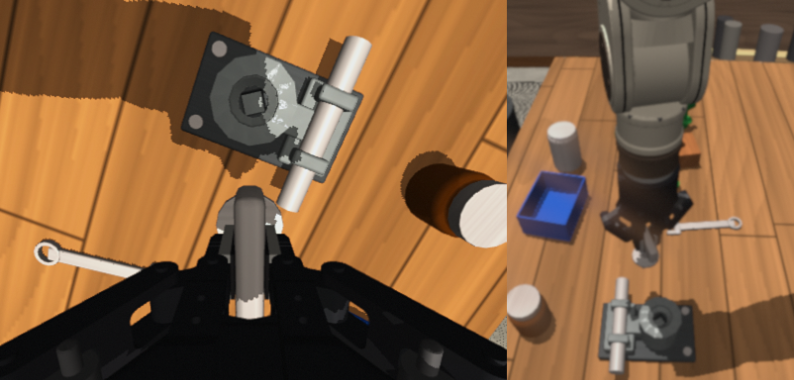

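The wrist view shows the boss at about (250,103) with the bar to its right, and the key gripped upright at about (250,235). I'll take a zoom for the exact centre, axes and socket angle.

```bash
python3 - <<'E'
from h import *
s=np.load('e.npy',allow_pickle=True).item()
im=cv2.imread('pics/e.png')
c=im[20:220,170:380].astype(float);c=255*(c/255)**.6
cv2.imwrite('pics/g.png',cv2.resize(c.astype(np.uint8),None,fx=3,fy=3,interpolation=2))
E
```

```text
(no output)
```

View pics/g.png

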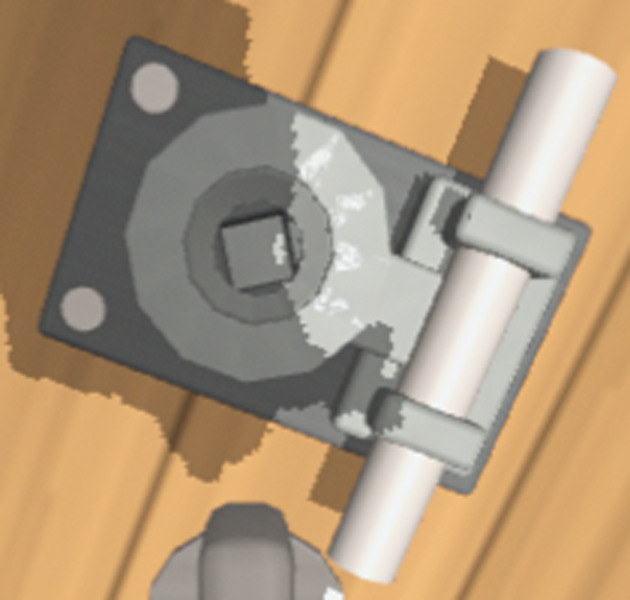

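```bash
python3 - <<'E'
from h import *
s=np.load('e.npy',allow_pickle=True).item()
f=lambda u,v,z:plane('wrist',170+u/3,20+v/3,z,s)
c=f(258.5,244,75);print('rim',c, 'side',plane('side',286,319,75))
L,R_,T,B=[f(*p,75) for p in((184,245),(333,245),(258,167),(258,324))];print(np.linalg.norm(L-R_),np.linalg.norm(T-B))
k=[f(*p,14) for p in((133,38),(592,230),(470,493),(42,333))]
an=lambda d:np.arctan2(d[1],d[0])
print([x.round(1) for x in k],[an(k[1]-k[0]),an(k[2]-k[3]),an(k[0]-k[3])-np.pi/2,an(k[1]-k[2])-np.pi/2],[np.linalg.norm(k[i]-k[i-1]) for i in range(4)])
q=[f(*p,63) for p in((220,228),(283,215),(298,282),(240,292))]
print('sock ctr',sum(q)/4,[an(q[(i+1)%4]-q[i])%(np.pi/2) for i in range(4)],[np.linalg.norm(q[i]-q[i-1]) for i in range(4)])
# key collar / tip
print('collar proj',proj('wrist',[*s['position'][:2],s['position'][2]-203],s))
E
```

```text
rim [530.94022553 235.23898463  75.        ] side [527.11065921 232.38674044  75.        ]
39.08745428923576 39.36112262914986
[array([470.6, 280.8,  14. ]), array([631. , 284.9,  14. ]), array([633.1, 189.1,  14. ]), array([473.5, 184.2,  14. ])] [np.float64(0.02553593197597975), np.float64(0.030707668951390533), np.float64(0.02985660663046641), np.float64(0.020974006215634722)] [np.float64(96.70100806693235), np.float64(160.49485687102208), np.float64(95.87548134738635), np.float64(159.64180421928606)]
sock ctr [532.39984823 233.52943986  63.        ] [np.float64(0.5823832489070649), np.float64(0.6315001887625232), np.float64(0.5542167002174851), np.float64(0.6995786007464213)] [np.float64(17.858850104353067), np.float64(17.58826921270366), np.float64(18.22022318809663), np.float64(16.401150135387635)]
collar proj [252.39570191 223.40800059]
```

```bash
python3 - <<'E'
from h import *
s=np.load('e.npy',allow_pickle=True).item()
im=cv2.imread('pics/e.png');c=im[180:260,205:300].astype(float);c=255*(c/255)**.6
cv2.imwrite('pics/k.png',cv2.resize(c.astype(np.uint8),None,fx=6,fy=6,interpolation=2))
E
```

```text
(no output)
```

View pics/k.png

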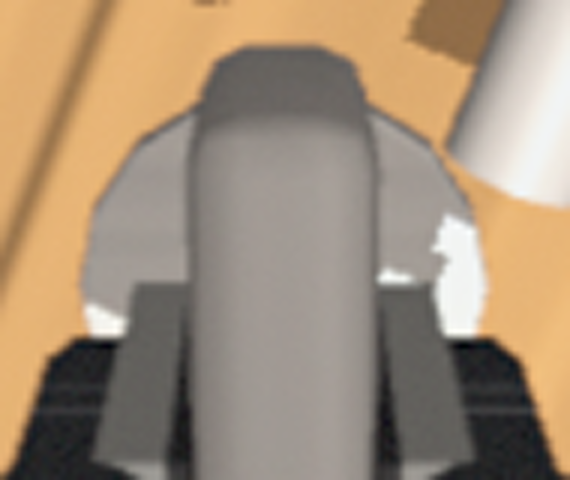

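The crop shows the collar arc on both sides of the paddle, with crop extremes at (80,280) and (487,280). I'll fit its centre.

```bash
python3 - <<'E'
from h import *
from scipy.optimize import least_squares
s=np.load('e.npy',allow_pickle=True).item();P,a=pose(s)
pts=[(195,110),(145,135),(98,203),(80,280),(88,325),(372,108),(435,150),(470,205),(487,280),(480,330)]
z=P[2]-155.8-43
X=np.array([plane('wrist',205+(u+.5)/6-.5,180+(v+.5)/6-.5,z,s)[:2] for u,v in pts])
for R0 in(None,22):
    g=lambda p:np.hypot(*(X-p[:2]).T)-(R0 or p[2])
    o=least_squares(g,[*P[:2],22]);d=o.x[:2]-P[:2]
    print(o.x,'tool xy',d@[np.cos(a),np.sin(a)],d@[np.sin(a),-np.cos(a)],np.abs(o.fun).max())
E
```

```text
[557.95465762 160.06079737  21.60447232] tool xy -0.3425568399786695 0.8080315019449826 0.3736690979192758
[558.12986976 159.6187588   22.        ] tool xy -0.3479137997512341 1.2834983196488792 0.6244169040512269
```

```bash
python3 - <<'E'
from h import *
plan([531,235.8,311],.427,8)
E
```

```text
dyaw 0.03836040800096896 dpos [-26.94640442  74.85505146 -27.3012338 ]
[0.009, -0.199, 0.068] [0, 0, np.float64(-0.048)]
[0.01, -0.199, 0.068] [0, 0, np.float64(-0.048)]
[0.01, -0.199, 0.068] [0, 0, np.float64(-0.048)]
[0.011, -0.199, 0.068] [0, 0, np.float64(-0.048)]
[0.012, -0.199, 0.068] [0, 0, np.float64(-0.048)]
[0.013, -0.198, 0.068] [0, 0, np.float64(-0.048)]
[0.014, -0.198, 0.068] [0, 0, np.float64(-0.048)]
[0.015, -0.198, 0.068] [0, 0, np.float64(-0.048)]
```

Emit:
step_arm(
  commands=[
    [[0.009,-0.199,0.068],[0,0,-0.048],0],
    [[0.01,-0.199,0.068],[0,0,-0.048],0],
    [[0.01,-0.199,0.068],[0,0,-0.048],0],
    [[0.011,-0.199,0.068],[0,0,-0.048],0],
    [[0.012,-0.199,0.068],[0,0,-0.048],0],
    [[0.013,-0.198,0.068],[0,0,-0.048],0],
    [[0.014,-0.198,0.068],[0,0,-0.048],0],
    [[0.015,-0.198,0.068],[0,0,-0.048],0],
    [[0,0,0],[0,0,0],0],
    [[0,0,0],[0,0,0],0],
  ],
)

```text
clock: 7.25
position: [530.8, 236.0, 311.0]
tcp_rot: [0.0, 0.977, 0.212, -0.0]
wrist_force: [0.7, -0.5, -2.4]
width: 0.156
```

```bash
python3 - <<'E'
from h import *
s=r.state();print(pose(s),s['wrist_force'],s['torque'],s['tcp_rot'])
im=snap('wrist','m.png')
print(proj('wrist',[531.2,234.7,75],s))
cv2.imwrite('pics/m2.png',cv2.resize(im[140:300,150:360,::-1],None,fx=3,fy=3,interpolation=2))
plan([531,235.8,302],.427,3)
E
```

```text
(array([530.84572465, 235.98987781, 311.00596734]), np.float64(0.4275014076975581)) [ 0.69936997 -0.46306703 -2.35921891] [ 0.02104464 -0.02567593  0.03482401] [ 2.16863529e-04  9.77242135e-01  2.12126747e-01 -7.52058980e-05]
[252.06729026 209.26905196]
dyaw 5.74467506800902e-05 dpos [-0.02250473  0.06397376 -9.17402889]
[0.0, -0.0, 0.061] [0, 0, np.float64(-0.0)]
[0.0, -0.0, 0.061] [0, 0, np.float64(-0.0)]
[0.0, -0.0, 0.061] [0, 0, np.float64(-0.0)]
```

View pics/m2.png

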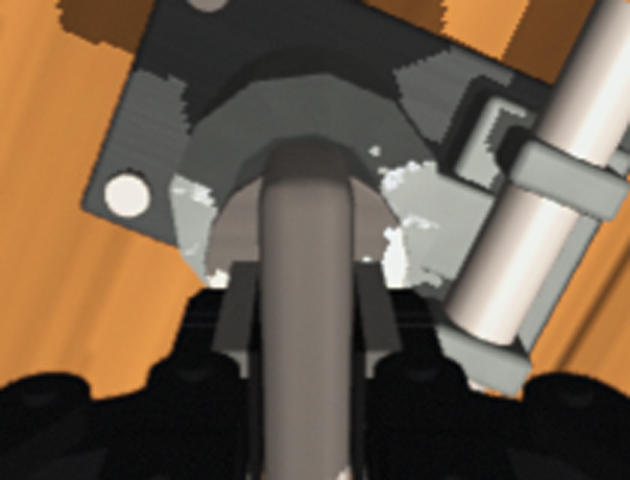

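The key is centred over the boss (boss and collar both around column 307 of the crop). I'll descend gently.

Emit:
step_arm(
  commands=[
    [[0,0,0.04],[0,0,0],0],
    [[0,0,0.04],[0,0,0],0],
    [[0,0,0.04],[0,0,0],0],
    [[0,0,0.04],[0,0,0],0],
    [[0,0,0.04],[0,0,0],0],
    [[0,0,0.02],[0,0,0],0],
    [[0,0,0],[0,0,0],0],
    [[0,0,0],[0,0,0],0],
    [[0,0,0],[0,0,0],0],
    [[0,0,0],[0,0,0],0],
  ],
)

```text
clock: 8.3
position: [531.0, 235.8, 300.3]
tcp_rot: [-0.0, 0.977, 0.212, 0.0]
wrist_force: [0.6, 0.3, -2.2]
width: 0.153
```

Emit:
step_arm(
  commands=[
    [[0,0,0.02],[0,0,0],0],
    [[0,0,0.02],[0,0,0],0],
    [[0,0,0.02],[0,0,0],0],
    [[0,0,0.01],[0,0,0],0],
    [[0,0,0],[0,0,0],0],
    [[0,0,0],[0,0,0],0],
    [[0,0,0],[0,0,0],0],
    [[0,0,0],[0,0,0],0],
    [[0,0,0],[0,0,0],0],
    [[0,0,0],[0,0,0],0],
  ],
)

```text
clock: 9.3
position: [530.9, 235.8, 296.6]
tcp_rot: [-0.0, 0.977, 0.212, -0.0]
wrist_force: [0.0, 0.6, -1.8]
width: 0.156
```

Emit:
step_arm(
  commands=[
    [[0,0,0.02],[0,0,0],0],
    [[0,0,0.02],[0,0,0],0],
    [[0,0,0.01],[0,0,0],0],
    [[0,0,0],[0,0,0],0],
    [[0,0,0],[0,0,0],0],
    [[0,0,0],[0,0,0],0],
    [[0,0,0],[0,0,0],0],
    [[0,0,0],[0,0,0],0],
    [[0,0,0],[0,0,0],0],
    [[0,0,0],[0,0,0],0],
  ],
)

```text
clock: 10.3
position: [530.9, 235.8, 294.1]
tcp_rot: [0.0, 0.977, 0.212, 0.0]
wrist_force: [0.2, -0.1, -1.7]
width: 0.159
```

Emit:
step_arm(
  commands=[
    [[0,0,0.01],[0,0,0],0],
    [[0,0,0.01],[0,0,0],0],
    [[0,0,0],[0,0,0],0],
    [[0,0,0],[0,0,0],0],
    [[0,0,0],[0,0,0],0],
    [[0,0,0],[0,0,0],0],
    [[0,0,0],[0,0,0],0],
    [[0,0,0],[0,0,0],0],
    [[0,0,0],[0,0,0],0],
    [[0,0,0],[0,0,0],0],
  ],
)

```text
clock: 11.3
position: [530.9, 235.8, 293.1]
tcp_rot: [0.0, 0.977, 0.212, -0.0]
wrist_force: [-0.6, -0.2, -2.4]
width: 0.157
```

Emit:
step_arm(
  commands=[
    [[0,0,0.01],[0,0,0],0],
    [[0,0,0],[0,0,0],0],
    [[0,0,0],[0,0,0],0],
    [[0,0,0],[0,0,0],0],
    [[0,0,0],[0,0,0],0],
    [[0,0,0],[0,0,0],0],
    [[0,0,0],[0,0,0],0],
    [[0,0,0],[0,0,0],0],
    [[0,0,0],[0,0,0],0],
    [[0,0,0],[0,0,0],0],
  ],
)

```text
clock: 12.3
position: [530.9, 235.8, 292.6]
tcp_rot: [-0.0, 0.977, 0.212, 0.0]
wrist_force: [-0.4, -0.9, -2.3]
width: 0.153
```

Emit:
step_arm(
  commands=[
    [[0,0,0.01],[0,0,0],0],
    [[0,0,0],[0,0,0],0],
    [[0,0,0],[0,0,0],0],
    [[0,0,0],[0,0,0],0],
    [[0,0,0],[0,0,0],0],
    [[0,0,0],[0,0,0],0],
    [[0,0,0],[0,0,0],0],
    [[0,0,0],[0,0,0],0],
    [[0,0,0],[0,0,0],0],
    [[0,0,0],[0,0,0],0],
  ],
)

```text
clock: 13.3
position: [530.9, 235.8, 292.1]
tcp_rot: [-0.0, 0.977, 0.212, -0.0]
wrist_force: [0.3, 0.1, -2.1]
width: 0.15
```

Emit:
step_arm(
  commands=[
    [[0,0,0.01],[0,0,0],0],
    [[0,0,0],[0,0,0],0],
    [[0,0,0],[0,0,0],0],
    [[0,0,0],[0,0,0],0],
    [[0,0,0],[0,0,0],0],
    [[0,0,0],[0,0,0],0],
    [[0,0,0],[0,0,0],0],
    [[0,0,0],[0,0,0],0],
    [[0,0,0],[0,0,0],0],
    [[0,0,0],[0,0,0],0],
  ],
)

```text
clock: 14.3
position: [531.0, 235.8, 291.6]
tcp_rot: [0.0, 0.977, 0.212, 0.0]
wrist_force: [-0.4, -0.5, -1.4]
width: 0.151
```

Emit:
step_arm(
  commands=[
    [[0,0,0.01],[0,0,0],0],
    [[0,0,0],[0,0,0],0],
    [[0,0,0],[0,0,0],0],
    [[0,0,0],[0,0,0],0],
    [[0,0,0],[0,0,0],0],
    [[0,0,0],[0,0,0],0],
    [[0,0,0],[0,0,0],0],
    [[0,0,0],[0,0,0],0],
    [[0,0,0],[0,0,0],0],
    [[0,0,0],[0,0,0],0],
  ],
)

```text
clock: 15.3
position: [530.9, 235.8, 291.1]
tcp_rot: [0.0, 0.977, 0.212, -0.0]
wrist_force: [0.9, 0.1, -2.4]
width: 0.151
```

Emit:
step_arm(
  commands=[
    [[0,0,0.01],[0,0,0],0],
    [[0,0,0],[0,0,0],0],
    [[0,0,0],[0,0,0],0],
    [[0,0,0],[0,0,0],0],
    [[0,0,0],[0,0,0],0],
    [[0,0,0],[0,0,0],0],
    [[0,0,0],[0,0,0],0],
    [[0,0,0],[0,0,0],0],
    [[0,0,0],[0,0,0],0],
    [[0,0,0],[0,0,0],0],
  ],
)

```text
clock: 16.3
position: [530.9, 235.7, 290.6]
tcp_rot: [0.0, 0.977, 0.212, -0.0]
wrist_force: [-0.0, -0.4, -2.5]
width: 0.156
```

Emit:
step_arm(
  commands=[
    [[0,0,0.01],[0,0,0],0],
    [[0,0,0],[0,0,0],0],
    [[0,0,0],[0,0,0],0],
    [[0,0,0],[0,0,0],0],
    [[0,0,0],[0,0,0],0],
    [[0,0,0],[0,0,0],0],
    [[0,0,0],[0,0,0],0],
    [[0,0,0],[0,0,0],0],
    [[0,0,0],[0,0,0],0],
    [[0,0,0],[0,0,0],0],
  ],
)

```text
clock: 17.3
position: [531.0, 235.7, 290.1]
tcp_rot: [-0.0, 0.977, 0.212, 0.0]
wrist_force: [0.2, -0.4, -1.2]
width: 0.153
```

Emit:
step_arm(
  commands=[
    [[0,0,0.01],[0,0,0],0],
    [[0,0,0],[0,0,0],0],
    [[0,0,0],[0,0,0],0],
    [[0,0,0],[0,0,0],0],
    [[0,0,0],[0,0,0],0],
    [[0,0,0],[0,0,0],0],
    [[0,0,0],[0,0,0],0],
    [[0,0,0],[0,0,0],0],
    [[0,0,0],[0,0,0],0],
    [[0,0,0],[0,0,0],0],
  ],
)

```text
clock: 18.3
position: [530.9, 235.8, 289.6]
tcp_rot: [-0.0, 0.977, 0.212, 0.0]
wrist_force: [-0.1, -0.4, -1.9]
width: 0.159
```

Emit:
step_arm(
  commands=[
    [[0,0,0.01],[0,0,0],0],
    [[0,0,0],[0,0,0],0],
    [[0,0,0],[0,0,0],0],
    [[0,0,0],[0,0,0],0],
    [[0,0,0],[0,0,0],0],
    [[0,0,0],[0,0,0],0],
    [[0,0,0],[0,0,0],0],
    [[0,0,0],[0,0,0],0],
    [[0,0,0],[0,0,0],0],
    [[0,0,0],[0,0,0],0],
  ],
)

```text
clock: 19.3
position: [530.9, 235.8, 289.1]
tcp_rot: [0.0, 0.977, 0.212, 0.0]
wrist_force: [0.1, -0.1, -1.6]
width: 0.156
```

Emit:
step_arm(
  commands=[
    [[0,0,0.01],[0,0,0],0],
    [[0,0,0],[0,0,0],0],
    [[0,0,0],[0,0,0],0],
    [[0,0,0],[0,0,0],0],
    [[0,0,0],[0,0,0],0],
    [[0,0,0],[0,0,0],0],
    [[0,0,0],[0,0,0],0],
    [[0,0,0],[0,0,0],0],
    [[0,0,0],[0,0,0],0],
    [[0,0,0],[0,0,0],0],
  ],
)

```text
clock: 20.3
position: [531.0, 235.8, 288.6]
tcp_rot: [-0.0, 0.977, 0.212, 0.0]
wrist_force: [-0.4, -0.2, -0.3]
width: 0.153
```

Emit:
step_arm(
  commands=[
    [[0,0,0.01],[0,0,0],0],
    [[0,0,0],[0,0,0],0],
    [[0,0,0],[0,0,0],0],
    [[0,0,0],[0,0,0],0],
    [[0,0,0],[0,0,0],0],
    [[0,0,0],[0,0,0],0],
    [[0,0,0],[0,0,0],0],
    [[0,0,0],[0,0,0],0],
    [[0,0,0],[0,0,0],0],
    [[0,0,0],[0,0,0],0],
  ],
)

```text
clock: 21.3
position: [531.0, 235.8, 288.2]
tcp_rot: [-0.0, 0.977, 0.212, 0.0]
wrist_force: [0.2, 0.6, 2.0]
width: 0.157
```

```bash
python3 - <<'E'
from h import *
s=r.state();im=snap('side','n.png');P=np.array(s['position'])
print(P,s['wrist_force'],s['torque'])
print('rim',proj('side',[531,235,75]),'collar exp',proj('side',[P[0],P[1]-1,P[2]-203.8]))
cv2.imwrite('pics/n2.png',cv2.resize(im[230:384,200:370,::-1],None,fx=3.8,fy=3.8,interpolation=2))
E
```

```text
[530.97336312 235.7996226  288.16246495] [0.20820595 0.55054868 2.01109452] [0.12124967 0.10983967 0.02744405]
rim [283.53596083 320.44406816] collar exp [283.82056384 317.97416946]
```

View pics/n2.png

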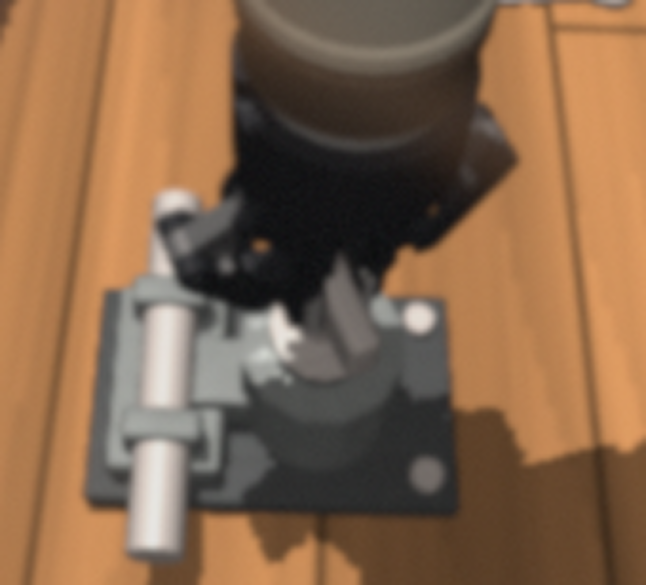

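Light contact now: 4 N of pressure relative to the free hang, with the collar about 10 mm above the rim. I'll turn anticlockwise in small steps.

Emit:
step_arm(
  commands=[
    [[0,0,0],[0,0,-0.2],0],
    [[0,0,0],[0,0,-0.2],0],
    [[0,0,0],[0,0,-0.2],0],
    [[0,0,0],[0,0,0],0],
    [[0,0,0],[0,0,0],0],
    [[0,0,0],[0,0,0],0],
    [[0,0,0],[0,0,0],0],
    [[0,0,0],[0,0,0],0],
    [[0,0,0],[0,0,0],0],
    [[0,0,0],[0,0,0],0],
  ],
)

```text
clock: 22.35
position: [530.8, 235.8, 287.9]
tcp_rot: [0.0, 0.97, 0.241, -0.0]
wrist_force: [-0.7, 0.5, -2.5]
width: 0.156
```

Emit:
step_arm(
  commands=[
    [[0,0,0],[0,0,-0.2],0],
    [[0,0,0],[0,0,-0.2],0],
    [[0,0,0],[0,0,-0.2],0],
    [[0,0,0],[0,0,0],0],
    [[0,0,0],[0,0,0],0],
    [[0,0,0],[0,0,0],0],
    [[0,0,0],[0,0,0],0],
    [[0,0,0],[0,0,0],0],
    [[0,0,0],[0,0,0],0],
    [[0,0,0],[0,0,0],0],
  ],
)

```text
clock: 23.35
position: [531.0, 235.7, 288.1]
tcp_rot: [0.0, 0.963, 0.27, 0.0]
wrist_force: [0.9, 0.0, -1.5]
width: 0.155
```

Contact vanished, so the tip is entering the socket. I'll turn a little further and lower gently.

Emit:
step_arm(
  commands=[
    [[0,0,0],[0,0,-0.2],0],
    [[0,0,0],[0,0,-0.2],0],
    [[0,0,0],[0,0,-0.1],0],
    [[0,0,0.01],[0,0,0],0],
    [[0,0,0.01],[0,0,0],0],
    [[0,0,0],[0,0,0],0],
    [[0,0,0],[0,0,0],0],
    [[0,0,0],[0,0,0],0],
    [[0,0,0],[0,0,0],0],
    [[0,0,0],[0,0,0],0],
  ],
)

```text
clock: 24.35
position: [530.9, 235.8, 287.1]
tcp_rot: [-0.0, 0.956, 0.294, 0.0]
wrist_force: [-0.1, -0.3, -3.5]
width: 0.154
```

Emit:
step_arm(
  commands=[
    [[0,0,0.01],[0,0,0],0],
    [[0,0,0.01],[0,0,0],0],
    [[0,0,0],[0,0,0],0],
    [[0,0,0],[0,0,0],0],
    [[0,0,0],[0,0,0],0],
    [[0,0,0],[0,0,0],0],
    [[0,0,0],[0,0,0],0],
    [[0,0,0],[0,0,0],0],
    [[0,0,0],[0,0,0],0],
    [[0,0,0],[0,0,0],0],
  ],
)

```text
clock: 25.35
position: [530.9, 235.8, 286.1]
tcp_rot: [-0.0, 0.956, 0.294, 0.0]
wrist_force: [-0.0, -0.4, -2.2]
width: 0.154
```

Emit:
step_arm(
  commands=[
    [[0,0,0.01],[0,0,0],0],
    [[0,0,0.01],[0,0,0],0],
    [[0,0,0.01],[0,0,0],0],
    [[0,0,0],[0,0,0],0],
    [[0,0,0],[0,0,0],0],
    [[0,0,0],[0,0,0],0],
    [[0,0,0],[0,0,0],0],
    [[0,0,0],[0,0,0],0],
    [[0,0,0],[0,0,0],0],
    [[0,0,0],[0,0,0],0],
  ],
)

```text
clock: 26.35
position: [530.9, 235.8, 284.6]
tcp_rot: [0.0, 0.956, 0.294, 0.0]
wrist_force: [0.5, -0.7, -1.3]
width: 0.158
```

Emit:
step_arm(
  commands=[
    [[0,0,0.01],[0,0,0],0],
    [[0,0,0.01],[0,0,0],0],
    [[0,0,0.01],[0,0,0],0],
    [[0,0,0],[0,0,0],0],
    [[0,0,0],[0,0,0],0],
    [[0,0,0],[0,0,0],0],
    [[0,0,0],[0,0,0],0],
    [[0,0,0],[0,0,0],0],
    [[0,0,0],[0,0,0],0],
    [[0,0,0],[0,0,0],0],
  ],
)

```text
clock: 27.35
position: [531.0, 235.8, 283.1]
tcp_rot: [-0.0, 0.956, 0.294, 0.0]
wrist_force: [-0.1, 0.4, -2.0]
width: 0.155
```

```bash
python3 -c "
from h import *
s=r.state();print(s['torque'],s['wrist_force'],pose(s))"
```

```text
[-0.00720342  0.05014309 -0.04924171] [-0.0882121   0.38607571 -2.04367534] (array([530.96057524, 235.76719425, 283.1333558 ]), np.float64(0.5969740359328158))
```

Dropping freely; continuing.

Emit:
step_arm(
  commands=[
    [[0,0,0.01],[0,0,0],0],
    [[0,0,0.01],[0,0,0],0],
    [[0,0,0.01],[0,0,0],0],
    [[0,0,0],[0,0,0],0],
    [[0,0,0],[0,0,0],0],
    [[0,0,0],[0,0,0],0],
    [[0,0,0],[0,0,0],0],
    [[0,0,0],[0,0,0],0],
    [[0,0,0],[0,0,0],0],
    [[0,0,0],[0,0,0],0],
  ],
)

```text
clock: 28.35
position: [530.9, 235.8, 281.6]
tcp_rot: [0.0, 0.956, 0.294, 0.0]
wrist_force: [0.8, 0.1, -0.9]
width: 0.154
```

Emit:
step_arm(
  commands=[
    [[0,0,0.01],[0,0,0],0],
    [[0,0,0.01],[0,0,0],0],
    [[0,0,0],[0,0,0],0],
    [[0,0,0],[0,0,0],0],
    [[0,0,0],[0,0,0],0],
    [[0,0,0],[0,0,0],0],
    [[0,0,0],[0,0,0],0],
    [[0,0,0],[0,0,0],0],
    [[0,0,0],[0,0,0],0],
    [[0,0,0],[0,0,0],0],
  ],
)

```text
clock: 29.35
position: [530.9, 235.8, 280.6]
tcp_rot: [-0.0, 0.956, 0.294, -0.0]
wrist_force: [0.5, 0.3, -1.6]
width: 0.154
```

Emit:
step_arm(
  commands=[
    [[0,0,0.01],[0,0,0],0],
    [[0,0,0.01],[0,0,0],0],
    [[0,0,0],[0,0,0],0],
    [[0,0,0],[0,0,0],0],
    [[0,0,0],[0,0,0],0],
    [[0,0,0],[0,0,0],0],
    [[0,0,0],[0,0,0],0],
    [[0,0,0],[0,0,0],0],
    [[0,0,0],[0,0,0],0],
    [[0,0,0],[0,0,0],0],
  ],
)

```text
clock: 30.35
position: [531.0, 235.8, 279.6]
tcp_rot: [-0.0, 0.956, 0.294, 0.0]
wrist_force: [0.3, -0.1, -1.9]
width: 0.151
```

Emit:
step_arm(
  commands=[
    [[0,0,0.01],[0,0,0],0],
    [[0,0,0],[0,0,0],0],
    [[0,0,0],[0,0,0],0],
    [[0,0,0],[0,0,0],0],
    [[0,0,0],[0,0,0],0],
    [[0,0,0],[0,0,0],0],
    [[0,0,0],[0,0,0],0],
    [[0,0,0],[0,0,0],0],
    [[0,0,0],[0,0,0],0],
    [[0,0,0],[0,0,0],0],
  ],
)

```text
clock: 31.35
position: [531.0, 235.8, 279.1]
tcp_rot: [-0.0, 0.956, 0.294, 0.0]
wrist_force: [-0.1, 0.5, -1.6]
width: 0.153
```

Emit:
step_arm(
  commands=[
    [[0,0,0.01],[0,0,0],0],
    [[0,0,0],[0,0,0],0],
    [[0,0,0],[0,0,0],0],
    [[0,0,0],[0,0,0],0],
    [[0,0,0],[0,0,0],0],
    [[0,0,0],[0,0,0],0],
    [[0,0,0],[0,0,0],0],
    [[0,0,0],[0,0,0],0],
    [[0,0,0],[0,0,0],0],
    [[0,0,0],[0,0,0],0],
  ],
)

```text
clock: 32.35
position: [531.0, 235.8, 278.9]
tcp_rot: [-0.0, 0.956, 0.294, 0.0]
wrist_force: [-2.1, -1.1, 3.7]
width: 0.156
```

Emit:
step_arm(
  commands=[
    [[0,0,0.01],[0,0,0],0],
    [[0,0,0],[0,0,0],0],
    [[0,0,0],[0,0,0],0],
    [[0,0,0],[0,0,0],0],
    [[0,0,0],[0,0,0],0],
    [[0,0,0],[0,0,0],0],
    [[0,0,0],[0,0,0],0],
    [[0,0,0],[0,0,0],0],
    [[0,0,0],[0,0,0],0],
    [[0,0,0],[0,0,0],0],
  ],
)

```text
clock: 33.35
position: [530.9, 235.8, 278.9]
tcp_rot: [-0.0, 0.956, 0.294, 0.0]
wrist_force: [-2.4, -0.9, 5.4]
width: 0.154
```

The key is home: TCP z 278.9 against 278.8 expected, with contact force. Now I'll turn clockwise.

Emit:
step_arm(
  commands=[
    [[0,0,-0.005],[0,0,0.3],0],
    [[0,0,0],[0,0,0.5],0],
    [[0,0,0],[0,0,0.5],0],
    [[0,0,0],[0,0,0.5],0],
    [[0,0,0],[0,0,0.5],0],
    [[0,0,0],[0,0,0.5],0],
    [[0,0,0],[0,0,0.5],0],
    [[0,0,0],[0,0,0.5],0],
    [[0,0,0],[0,0,0.4],0],
    [[0,0,0],[0,0,0.1],0],
  ],
)

```text
clock: 34.35
position: [530.9, 236.2, 278.9]
tcp_rot: [-0.001, 0.997, 0.083, 0.0]
wrist_force: [-2.4, 0.5, 4.5]
width: 0.156
```

```bash
python3 -c "
from h import *
s=r.state();print(s['torque'],s['wrist_force'],pose(s))"
```

```text
[0.05960688 0.46236944 0.22907018] [-2.4176469   0.49288835  4.53998773] (array([530.91810322, 236.24792312, 278.85909146]), np.float64(0.16671542451621577))
```

Emit:
step_arm(
  commands=[
    [[0,0,0],[0,0,0.2],0],
    [[0,0,0],[0,0,0.2],0],
    [[0,0,0],[0,0,0.2],0],
    [[0,0,0],[0,0,0.2],0],
    [[0,0,0],[0,0,0.2],0],
    [[0,0,0],[0,0,0],0],
    [[0,0,0],[0,0,0],0],
    [[0,0,0],[0,0,0],0],
    [[0,0,0],[0,0,0],0],
    [[0,0,0],[0,0,0],0],
  ],
)

```text
clock: 35.35
position: [531.0, 236.2, 278.8]
tcp_rot: [-0.001, 0.999, 0.034, 0.0]
wrist_force: [-1.9, 0.3, 4.6]
width: 0.154
```

```bash
python3 -c "
from h import *
s=r.state();print(s['torque'],s['wrist_force'],pose(s))"
```

```text
[0.11228236 0.4173339  0.12028925] [-1.87806465  0.26385659  4.5753943 ] (array([531.0169067 , 236.21892163, 278.83070947]), np.float64(0.06721592875426285))
```

Emit:
step_arm(
  commands=[
    [[0,0,0],[0,0,0.1],0],
    [[0,0,0],[0,0,0.1],0],
    [[0,0,0],[0,0,0],0],
    [[0,0,0],[0,0,0],0],
    [[0,0,0],[0,0,0],0],
    [[0,0,0],[0,0,0],0],
    [[0,0,0],[0,0,0],0],
    [[0,0,0],[0,0,0],0],
    [[0,0,0],[0,0,0],0],
    [[0,0,0],[0,0,0],0],
  ],
)

```text
clock: 36.35
position: [531.0, 236.2, 278.9]
tcp_rot: [-0.001, 1.0, 0.024, 0.0]
wrist_force: [-1.0, 0.2, 4.8]
width: 0.157
```

```bash
python3 -c "
from h import *
s=r.state();print(s['torque'],s['wrist_force'],pose(s))"
```

```text
[0.16377543 0.37971826 0.19047157] [-0.98519715  0.23534133  4.76290831] (array([531.03620533, 236.20892225, 278.85396334]), np.float64(0.047317507883484655))
```

Emit:
step_arm(
  commands=[
    [[0,0,0],[0,0,0.1],0],
    [[0,0,0],[0,0,0.05],0],
    [[0,0,0],[0,0,0],0],
    [[0,0,0],[0,0,0],0],
    [[0,0,0],[0,0,0],0],
    [[0,0,0],[0,0,0],0],
    [[0,0,0],[0,0,0],0],
    [[0,0,0],[0,0,0],0],
    [[0,0,0],[0,0,0],0],
    [[0,0,0],[0,0,0],0],
  ],
)

```text
clock: 37.35
position: [531.1, 236.2, 278.8]
tcp_rot: [-0.001, 1.0, 0.016, 0.0]
wrist_force: [-2.0, 1.6, 4.9]
width: 0.157
```

```bash
python3 -c "
from h import *
s=r.state();print(s['torque'],s['wrist_force'],pose(s))"
```

```text
[0.16103874 0.43117658 0.20479283] [-1.97076769  1.6401791   4.89904253] (array([531.05816487, 236.20535994, 278.83197389]), np.float64(0.03229585579985377))
```

Emit:
step_arm(
  commands=[
    [[0,0,0],[0,0,0.1],0],
    [[0,0,0],[0,0,0],0],
    [[0,0,0],[0,0,0],0],
    [[0,0,0],[0,0,0],0],
    [[0,0,0],[0,0,0],0],
    [[0,0,0],[0,0,0],0],
    [[0,0,0],[0,0,0],0],
    [[0,0,0],[0,0,0],0],
    [[0,0,0],[0,0,0],0],
    [[0,0,0],[0,0,0],0],
  ],
)

```text
clock: 38.35
position: [531.1, 236.2, 278.8]
tcp_rot: [-0.001, 1.0, 0.011, 0.0]
wrist_force: [-2.2, 1.0, 5.0]
width: 0.154
```

```bash
python3 -c "
from h import *
s=r.state();print(s['torque'],s['wrist_force'],pose(s))"
```

```text
[0.14236645 0.38793709 0.17753638] [-2.22843933  0.98453695  5.01961934] (array([531.05894881, 236.23161975, 278.83267939]), np.float64(0.02230504454589704))
```

Emit:
step_arm(
  commands=[
    [[0,0,0],[0,0,0.1],0],
    [[0,0,0],[0,0,0.05],0],
    [[0,0,0],[0,0,0],0],
    [[0,0,0],[0,0,0],0],
    [[0,0,0],[0,0,0],0],
    [[0,0,0],[0,0,0],0],
    [[0,0,0],[0,0,0],0],
    [[0,0,0],[0,0,0],0],
    [[0,0,0],[0,0,0],0],
    [[0,0,0],[0,0,0],0],
  ],
)

```text
clock: 39.35
position: [531.1, 236.2, 278.9]
tcp_rot: [-0.001, 1.0, 0.004, 0.0]
wrist_force: [-2.0, 1.7, 5.4]
width: 0.155
```

```bash
python3 -c "
from h import *
s=r.state();print(s['torque'],s['wrist_force'],pose(s))"
```

```text
[0.147569   0.40638407 0.19066921] [-2.01059183  1.7465921   5.35970163] (array([531.08751217, 236.19177478, 278.85849032]), np.float64(0.007185188953924704))
```

Emit:
step_arm(
  commands=[
    [[0,0,0],[0,0,0.1],0],
    [[0,0,0],[0,0,0.05],0],
    [[0,0,0],[0,0,0],0],
    [[0,0,0],[0,0,0],0],
    [[0,0,0],[0,0,0],0],
    [[0,0,0],[0,0,0],0],
    [[0,0,0],[0,0,0],0],
    [[0,0,0],[0,0,0],0],
    [[0,0,0],[0,0,0],0],
    [[0,0,0],[0,0,0],0],
  ],
)

```text
clock: 40.35
position: [531.1, 236.2, 278.8]
tcp_rot: [-0.001, 1.0, -0.004, 0.0]
wrist_force: [-0.8, 1.0, 4.4]
width: 0.153
```

```bash
python3 -c "
from h import *
s=r.state();print(s['torque'],s['wrist_force'],pose(s))"
```

```text
[0.15124436 0.33511733 0.2054201 ] [-0.84533111  0.98895487  4.37939468] (array([531.09130292, 236.21944013, 278.8493642 ]), np.float64(-0.007756111379865009))
```

Emit:
step_arm(
  commands=[
    [[0,0,0],[0,0,0.1],0],
    [[0,0,0],[0,0,0.05],0],
    [[0,0,0],[0,0,0],0],
    [[0,0,0],[0,0,0],0],
    [[0,0,0],[0,0,0],0],
    [[0,0,0],[0,0,0],0],
    [[0,0,0],[0,0,0],0],
    [[0,0,0],[0,0,0],0],
    [[0,0,0],[0,0,0],0],
    [[0,0,0],[0,0,0],0],
  ],
)

```text
clock: 41.35
position: [531.1, 236.2, 278.9]
tcp_rot: [-0.001, 1.0, -0.011, 0.0]
wrist_force: [-1.0, -0.3, 5.4]
width: 0.156
```

```bash
python3 -c "
from h import *
s=r.state();print(s['torque'],s['wrist_force'],pose(s))"
```

```text
[0.13334755 0.37235223 0.16316146] [-0.97755141 -0.30974244  5.36058695] (array([531.09596972, 236.20695042, 278.85648012]), np.float64(-0.02271057865903297))
```

Emit:
step_arm(
  commands=[
    [[0,0,0],[0,0,0.1],0],
    [[0,0,0],[0,0,0.05],0],
    [[0,0,0],[0,0,0],0],
    [[0,0,0],[0,0,0],0],
    [[0,0,0],[0,0,0],0],
    [[0,0,0],[0,0,0],0],
    [[0,0,0],[0,0,0],0],
    [[0,0,0],[0,0,0],0],
    [[0,0,0],[0,0,0],0],
    [[0,0,0],[0,0,0],0],
  ],
)

```text
clock: 42.35
position: [531.1, 236.2, 278.9]
tcp_rot: [-0.001, 1.0, -0.019, 0.0]
wrist_force: [-1.8, 0.2, 4.8]
width: 0.152
```

```bash
python3 -c "
from h import *
s=r.state();print(s['torque'],s['wrist_force'],pose(s))"
```

```text
[0.16816721 0.32934601 0.21442159] [-1.82739542  0.23586266  4.77253616] (array([531.10133401, 236.21296532, 278.85192225]), np.float64(-0.03779672747109976))
```

Emit:
step_arm(
  commands=[
    [[0,0,0],[0,0,0.1],0],
    [[0,0,0],[0,0,0.1],0],
    [[0,0,0],[0,0,0],0],
    [[0,0,0],[0,0,0],0],
    [[0,0,0],[0,0,0],0],
    [[0,0,0],[0,0,0],0],
    [[0,0,0],[0,0,0],0],
    [[0,0,0],[0,0,0],0],
    [[0,0,0],[0,0,0],0],
    [[0,0,0],[0,0,0],0],
  ],
)

```text
clock: 43.35
position: [531.1, 236.2, 278.8]
tcp_rot: [-0.001, 1.0, -0.029, 0.0]
wrist_force: [-1.6, 1.7, 6.0]
width: 0.155
```

```bash
python3 -c "
from h import *
s=r.state();print(s['torque'],s['wrist_force'],pose(s))
im=snap('wrist','o.png');b=snap('side','p.png')
c=np.hstack([cv2.resize(im[120:300,130:380],None,fx=1.7,fy=1.7),cv2.resize(b[250:384,205:340],None,fx=2.28,fy=2.28)[:306]])
c=(255*(c/255.)**.6).astype(np.uint8)
print(c.shape);cv2.imwrite('pics/op.png',c[:,:,::-1])
"
```

```text
[0.10674209 0.33136364 0.28566426] [-1.58749253  1.74899617  5.97905272] (array([531.13387317, 236.18982031, 278.81850383]), np.float64(-0.057533467461007674))
(306, 733, 3)
```

View pics/op.png

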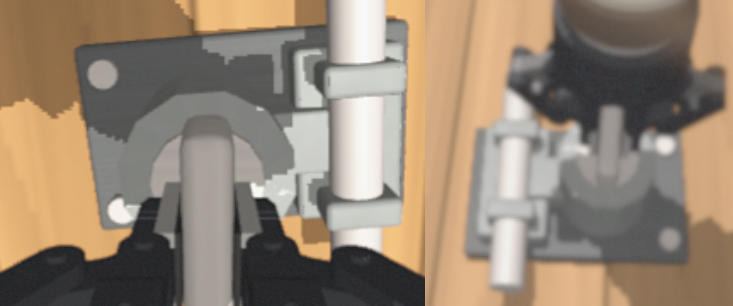

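The wrist view shows the collar flat on the boss and the paddle nearly square to the base edges. Torque is starting to rise, so I'll take a finer step to confirm the stop.

Emit:
step_arm(
  commands=[
    [[0,0,0],[0,0,0.1],0],
    [[0,0,0],[0,0,0],0],
    [[0,0,0],[0,0,0],0],
    [[0,0,0],[0,0,0],0],
    [[0,0,0],[0,0,0],0],
    [[0,0,0],[0,0,0],0],
    [[0,0,0],[0,0,0],0],
    [[0,0,0],[0,0,0],0],
    [[0,0,0],[0,0,0],0],
    [[0,0,0],[0,0,0],0],
  ],
)

```text
clock: 44.45
position: [531.1, 236.2, 278.9]
tcp_rot: [-0.001, 0.999, -0.034, 0.001]
wrist_force: [-1.5, 1.1, 4.5]
width: 0.155
```

```bash
python3 -c "
from h import *
s=r.state();print(s['torque'],s['wrist_force'],pose(s))"
```

```text
[0.16071661 0.25906759 0.3875896 ] [-1.53789955  1.08633402  4.52229758] (array([531.13480841, 236.21456153, 278.85360983]), np.float64(-0.06732979287815696))
```

Torque climbed 0.21, 0.29, 0.39 N m over the last three readings against a steady friction level of about 0.19, so the stop is reached. I'll unload the twist and pressure, then release.

Emit:
step_arm(
  commands=[
    [[0,0,-0.005],[0,0,-0.1],0],
    [[0,0,-0.005],[0,0,-0.1],0],
    [[0,0,0],[0,0,0],0],
    [[0,0,0],[0,0,0],0.3],
    [[0,0,0],[0,0,0],0.6],
    [[0,0,0],[0,0,0],0.8],
    [[0,0,0],[0,0,0],0.8],
    [[0,0,0],[0,0,0],0.8],
    [[0,0,0],[0,0,0],0.8],
    [[0,0,0],[0,0,0],0.8],
  ],
  newtons=20,
)

```text
clock: 45.45
position: [530.9, 235.7, 278.9]
tcp_rot: [0.0, 1.0, -0.024, 0.0]
wrist_force: [0.7, 0.4, 0.1]
width: 0.802
```

```bash
python3 -c "
from h import *
s=r.state();print(s['torque'],s['wrist_force'],pose(s),s['width'])"
```

```text
[0.03116727 0.03988924 0.01119492] [0.7137279  0.36353509 0.05458031] (array([530.94623159, 235.74426466, 278.86045645]), np.float64(-0.04807361735329559)) 0.8015311179991214
```

Released with no load. Rising and backing off so the wrist camera sees the key.

Emit:
step_arm(
  commands=[
    [[0,0,-0.2],[0,0,0],0.8],
    [[0,0,-0.4],[0,0,0],0.8],
    [[0,0,-0.4],[0,0,0],0.8],
    [[0,0,-0.5],[0,0,0],0.8],
    [[0,0,-0.5],[0,0,0],0.8],
    [[0,0,-0.4],[0,0,0],0.8],
    [[0,0,-0.2],[0,0,0],0.8],
    [[0,0,0],[0,0,0],0.8],
    [[0,0,0],[0,0,0],0.8],
    [[0,0,0],[0,0,0],0.8],
  ],
)

```text
clock: 46.45
position: [530.7, 235.6, 407.4]
tcp_rot: [0.001, 1.0, -0.024, -0.001]
wrist_force: [-0.2, -0.3, 0.1]
width: 0.797
```

```bash
python3 -c "
from h import *
s=r.state();print(s['wrist_force'],pose(s))
np.save('q.npy',s,allow_pickle=True)
im=snap('wrist','q.png');b=snap('side','s.png')
c=np.hstack([cv2.resize(im[90:290,140:370],None,fx=2,fy=2),cv2.resize(b[230:384,205:340],None,fx=2.6,fy=2.6)[:400]])
c=(255*(c/255.)**.6).astype(np.uint8)
cv2.imwrite('pics/qs.png',c[:,:,::-1]);print(c.shape)
"
```

```text
[-0.16235262 -0.29653443  0.0702161 ] (array([530.65037534, 235.63630226, 407.37616094]), np.float64(-0.048023462754533806))
(400, 811, 3)
```

View pics/qs.png

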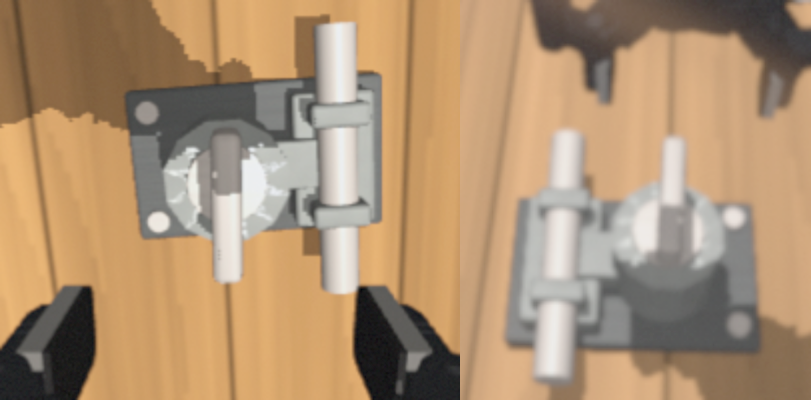

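```bash
python3 -c "
from h import *
s=np.load('q.npy',allow_pickle=True).item()
f=lambda u,v,z:plane('wrist',140+u/2,90+v/2,z,s)
an=lambda d:np.arctan2(d[1],d[0])
k=[f(*p,14) for p in((126,92),(380,73),(382,221),(141,238))]
print('clamp',an(k[1]-k[0]),an(k[2]-k[3]),an(k[0]-k[3])-np.pi/2,an(k[1]-k[2])-np.pi/2)
im=cv2.imread('pics/q.png');h=cv2.cvtColor(im,cv2.COLOR_BGR2HSV)
rows=range(212,230);m=[]
for v in rows:
    x=np.flatnonzero(h[v,235:270,1]<90)+235; m.append(x.mean()); 
print(m[0],m[-1])
a,b=f(226,132,136),f(2*(np.mean(m[-6:])-140),2*(226.5-90),136)
print('paddle len',np.linalg.norm(a-b),'ang',an(a-b)-np.pi/2,(f(226,132,136)+f(229,281,136))/2)
"
```

```text
clamp 0.025689989372053152 0.026035450198661696 0.011300612721155678 0.03822252810536941
253.5 253.5
paddle len 64.44233938754415 ang -0.03975932377675129 [531.56311832 235.88385958 136.        ]
```

```bash
python3 -c "
from h import *
print(r.close_job(), r.state()['clock'])"
```

```text
the job is handed in; nothing more can be done
the job is handed in; nothing more can be done
```

The clamp is locked: the steel key is seated upright in the boss, turned clockwise to the stop and released. I handed the job in at about 46.6 s.

**What I did:** I took the bare steel key from the stand and lowered it into the boss about 0.4 rad anticlockwise of the clamp's axes. With roughly 4 N of pressure I turned it anticlockwise. The tip entered by about 0.52 rad, and I lowered the key at about 0.57 rad. It went home with about 7 N of contact at the end. I then turned it clockwise until the torque rose from its steady 0.2 to 0.39 N m, stopped, eased off and let go.

**Last checks:**
- **Seating:** the tool height at home was 278.9 mm, against 278.8 expected, and the final picture shows the collar on the boss.
- **Release:** the gripper read no load after opening, and the arm is clear, about 130 mm up.
- **Angle, slight disagreement:** the picture puts the paddle about 0.06 rad clockwise of the clamp's axes, where the brief says parallel. This is uncertain by a few hundredths of a radian. I judged the stop by the torque rise, not by this angle.

I didn't touch the other things on the bench.

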